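Draw the jaws of a turnbuckle board holder onto the green board

TASK

Clamp the green circuit board in its holder: swing the red-balled bar on that holder's turnbuckle sleeve up and over towards the board, all the way to its stop, so that both jaws are drawn in fully home against the board's edges, then let go. The board must stay lying flat in its place between the jaws. Leave the sleeve of the other holder, the one with the blue board, as it is.

Things in the scene. Friction and masses are not known exactly. Their poses are not given: they have to be found in the camera images.
- sleeve (a joint): Angle (rad) of the steel turnbuckle sleeve (64 x 24 mm, level axis 42 mm up) between the blue jaws of the green board's fixed holder. 0: its bar leans 1.0 rad from upright away from the board; 1.0: upright; 2.0: leans 1.0 rad towards the board, firm stop, jaws home. Draws each jaw in 5 mm per rad. Starts at 0 to 0.5. Friction about 1 N at the ball, no spring: stays where left.
- knob (a point): Centre of the red ball (diameter 22 mm) on the 8 mm bar of the green board's holder, 80 mm from the sleeve's axis, 85 to 122 mm above the bench. z points outwards along the bar, y (level) along the sleeve's axis; turning about +y raises the joint value. Can be pinched along y from above, or pushed. Jaws beside it: at most 54 mm high, 40 to 65 mm off the middle.
- board: Green circuit board with black and silver chips, 100 x 80 x 3 mm (chips 4 mm higher), loose, flat on the holder's bed 24 mm above the bench, between the open jaws. Origin: centre of its underside, about 95 mm from the sleeve's axis; x along its 100 mm side, away from the sleeve; z up.
- spare_knob (a point): Centre of the red ball on the other, identical holder (aluminium base 200 x 150 x 12 mm), which carries a blue circuit board; axes as for knob. Not to be moved.
There are look-alikes about, which are no part of the job. Several things have the shape of the board; the one meant has the colours described above.

How it is judged:
By the outcome, as a careful person would: the job done as asked, in the order asked, and still so for the second after the job is handed in, with the robot touching nothing.
It also fails if it takes over 32 s, if anything falls off the work surface, if the arm or the gripper's body presses on something with over 40 N, if the wrist force passes 120 N, or if a joint passes its speed limit or range.

ROBOT

A 6-joint arm with a two-finger parallel gripper is mounted at the origin on the work surface. World frame = base frame: x ahead of the robot, y to its left, z up, the work surface at z = 0. Lengths are in m, angles in rad, forces in N, time in s.
With the tool pointing down it reaches from about 0.4 to 0.925 m from the base axis. Payload 3.4 kg.
Tool frame: the origin (TCP) lies between the finger pads; the fingertips stand 14 mm ahead of it and the grasp point (between the pads) lies 5 mm behind it; z points along the fingers, y is the line along which they close (so a half turn about z gives the same grasp; the last joint's range is limited). The gripper opens to 85 mm and grips with 20 to 120 N. Pads are 22 mm wide; open, the fingers measure 114 mm over their backs; the gripper's body (76 mm by 85 mm) begins 54 mm behind the grasp point. The pads swing forward as they close: fully open they stand 13 mm farther back than shut.
Start: joints at [-1.373, 0.307, 1.506, -0, 1.328, -0.073], TCP at [0.154, -0.554, 0.245] pointing down, gripper open.
Joint ranges: [-3.12, 3.12], [-1.05, 2.28], [0.14, 2.33], [-1.42, 4.57], [0.1, 2.73], [-2.68, 2.68]. Speed limits (rad/s): [2.57, 2.57, 3.14, 3.14, 3.14, 3.14].

INTERFACE

Orientations are given as a rotation vector (axis times angle).
In Python, from cell import env gives the robot as it stands.
- The arm moves only by the tool jog_arm, never from a script. Its argument "steps" is text: rows parted by semicolons, each of 6 numbers parted by spaces: the shift along the tool's x, y, z in units of 0.06 m (1.0 is 0.06 m), then the turn, a rotation vector about the tool's x, y, z in units of 90 degrees (1.0 is 90 degrees). A call has 1 to 5 rows; each row shifts and turns the commanded pose from where the row before left it, along the tool's axes as they then stand; what a row does not reach is not made up. A row lasts 1/8 s, in which the tool goes at most 62.5 mm and 10.7 degrees, less where a joint would pass 70% of its speed; a pose out of reach is approached as far as the arm can. A call with a number of a shift or a turn outside -1 to 1 is refused whole. A call with a gripper value outside its range is refused whole. "fingers" is the finger opening in mm, from 0 to 85.4, set as the call begins (left out, the last holds). The fingers move at their own pace and stop on an object; "newtons" is the grip in N (left out, the last holds). Time passes only in rows, so rows that do not move let the fingers close. It gives the time, the measured TCP pose, the force, the opening and the grip force at its end, in the units of the state.
- env.observe(): the state, without advancing time (a new reading comes with each control period).
- env.camera(name): name is "scene" or "top" or "wrist"; returns the picture (420x560x3 uint8, red, green, blue); there is no depth.
- env.calibration(name): a dict with "K" (3x3 intrinsics, pixels), "rvec" (rotation vector, rad) and "tvec" (3), from world to camera coordinates, as OpenCV has them; the wrist camera has in their place "mount" (4x4, takes a point from camera to tool coordinates, whose origin is the TCP and whose axes are the flange's). Camera axes: x right, y down, z forward; pixel columns grow to the right and rows downward; lengths in m; the calibration is good to about 2 mm. A picture is of the moment at which its call begins: read the wrist's pose just before it. calibration takes no time and is no camera call.
- env.sign_off(): hands the job in; it is judged then, once.
Trained networks look in the newest picture that a camera, given by its name, has taken for a name from the list of things; names that differ only in an ending like _2 or _b are one class to them, and where a whole thing is asked for, a point or a joint stands for the part that bears it (a point fixed in the world has none). Each returns a list of dicts, best first, with "confidence" (0 to 1); they miss things now and then, are a little off and sometimes report something else, mostly with a low value. They report only what shows in the picture. A call takes as long as a camera call. They do not tell look-alikes from the thing itself.
- env.recognise(label, camera): "bbox" ([centre column, centre row, width, height] in pixels, round what is visible of it).
The state is a dict: "time": time; "joint_pos": joint angles; "dq": joint speeds; "tau": joint torques, N m; "tcp_pos": TCP position; "eef_rot": TCP orientation; "contact_force": force on the tool from outside, world axes, zero at the start; "wrist_torque": the same for the moment, N m; "opening": opening from 0.0 (shut) to 1.0 (fully open); "finger_force": force on a finger pad.
Only numpy, scipy, OpenCV 4.12 (cv2) and the standard library are available. Lean on these libraries where they do the work, as an engineer would, in place of code of your own. Each camera call takes 0.05 s, during which the arm holds its last target. There are 200 camera calls.

## Working session

There is one attempt and no reset: what is moved stays moved. The work goes in short steps, Python scripts to look and compute and a tool call to move; the robot and the scene stay as the last step left them, time stands still between calls to the robot, and variables do not carry over. Pictures are saved under pics/ and viewed, at most 10 in all, crops included, and the job is handed in when it is done.

Besides the shell and the picture viewer there is one more tool, called after ">>>" as name(argument=value, ...), one argument or row to a line, values as JSON. jog_arm: Moves the arm, as the interface text tells. Shifts and turns lie within -1 to 1; 1 stands for 0.06 m of shift or 90 degrees of turn. Its arguments: {"type":"object","properties":{"steps":{"type":"string"},"fingers":{"type":"number"},"newtons":{"type":"number"}},"required":["steps"]}

```bash
mkdir -p pics
python3 - <<'E'
from cell import env
import cv2,numpy as np
ims=[]
for n in("scene","top"):
    im=env.camera(n); cv2.imwrite(f"pics/{n}0.png",im[...,::-1])
    for l in("knob","board","sleeve"):
        for d in env.recognise(l,n): print(n,l,np.round(d["bbox"]),round(d["confidence"],2))
    c=env.calibration(n); R=cv2.Rodrigues(np.array(c["rvec"]))[0]; print(n,"cam at",-R.T@np.array(c["tvec"]).ravel())
    np.savez(f"{n}.npz",K=c["K"],R=R,t=np.array(c["tvec"]).ravel())
s=env.observe();print(s["time"],s["tcp_pos"],s["eef_rot"])
E
```

```text
scene knob [361. 209.  22.  43.] 0.55
scene board [438. 299.  50.  33.] 0.97
scene board [350. 252.  40.  36.] 0.82
scene board [275. 258.  34.  33.] 0.69
scene sleeve [361. 205.  20.  39.] 0.67
scene cam at [1.34402011 0.1338223  0.81593959]
top knob [217. 246.  26.  27.] 0.56
top board [155. 171.  38.  29.] 0.85
top board [291. 193.  32.  40.] 0.85
top board [225. 203.  34.  39.] 0.67
top sleeve [217. 245.  28.  28.] 0.66
top cam at [0.43233005 0.03066305 1.31178474]
0.4 [ 0.15432263 -0.55379428  0.24516945] [-3.11230877e+00 -4.25589037e-01  4.94836063e-06]
```

View pics/scene0.png

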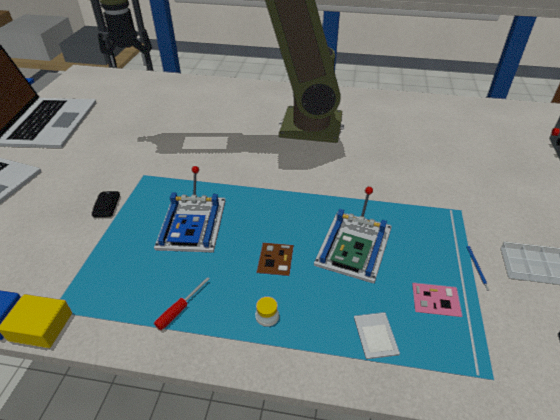

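View pics/top0.png

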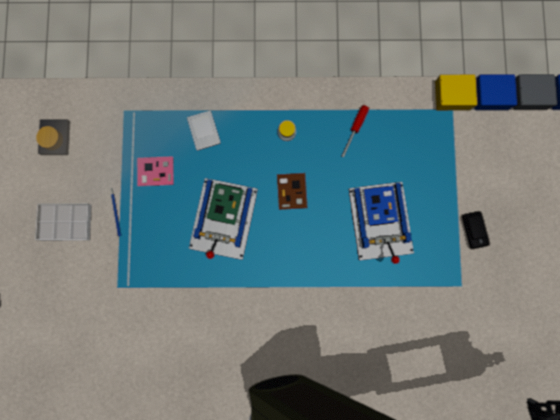

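The scene view shows the green board at (350,252) with its ball at (369,190), and the top view shows them at (225,203) and (210,254). The look-alikes are the blue board (191,229 / 382,205), the brown board (276,258 / 291,191) and the pink board (438,299 / 155,171). The green one in a holder fits the description. Next I'll triangulate it and confirm with a crop.

```bash
cat > h.py <<'E'
import numpy as np,cv2
C={n:np.load(n+".npz") for n in("scene","top")}
def P(n): c=C[n]; return c["K"]@np.c_[c["R"],c["t"]]
def tri(a,b):
    X=cv2.triangulatePoints(P("scene"),P("top"),np.array(a,float),np.array(b,float)).ravel(); return X[:3]/X[3]
def onz(n,uv,z):
    c=C[n]; o=-c["R"].T@c["t"]; d=c["R"].T@np.linalg.inv(c["K"])@np.array([*uv,1.]); return o+d*(z-o[2])/d[2]
def blob(im,cond,c,r=14):
    m=cond(*[im[...,i].astype(int) for i in range(3)]); ys,xs=np.nonzero(m); k=(abs(xs-c[0])<r)&(abs(ys-c[1])<r)
    return np.array([xs[k].mean(),ys[k].mean()]),k.sum(),np.c_[xs[k],ys[k]]
red=lambda r,g,b:(r>110)&(g<60)&(b<60)
green=lambda r,g,b:(g>r+20)&(g>b+10)&(g>50)
blue=lambda r,g,b:(b>r+60)&(b>g+40)
E
python3 - <<'E'
from h import *
ims={n:cv2.imread(f"pics/{n}0.png")[...,::-1] for n in C}
a,na,_=blob(ims["scene"],red,(369,190),10);b,nb,_=blob(ims["top"],red,(210,254),10)
print(a,na,b,nb,"knob",tri(a,b))
for n,c in(("scene",(350,252)),("top",(225,203))):
    g,k,p=blob(ims[n],green,c,32); print(n,g,k,"board",onz(n,g,.027))
    r=cv2.minAreaRect(p.astype(np.float32)); print(r[0],r[1]); bp=cv2.boxPoints(r); print(np.round([onz(n,q,.027)[:2] for q in bp],4), onz(n,r[0],.027))
g,k,p=blob(ims["top"],blue,(222,212),42)
for s in(-1,1):
    q=p[(p[:,0]-(222-(p[:,1]-212)*.25))*s>0]; w=np.array([onz("top",x,.05)[:2] for x in q]); v=np.linalg.svd(w-w.mean(0))[2][0]; print("jaw",len(q),w.mean(0),np.degrees(np.arctan2(v[1],v[0])))
A=cv2.resize(ims["top"][170:270,180:265],(510,600),interpolation=3)
cv2.imwrite("pics/crop.png",A[...,::-1])
E
```

```text
[368.625   189.28125] 32 [209.75 254.75] 20 knob [0.46330406 0.2022797  0.10562406]
scene [351.78543046 250.68344371] 755 board [0.61034733 0.1770309  0.027     ]
(351.0500183105469, 249.8500213623047) (34.78504943847656, 30.674089431762695)
[[0.646  0.1261]
 [0.5432 0.1416]
 [0.5681 0.2262]
 [0.6669 0.2056]] [0.6078895  0.17509853 0.027     ]
top [224.29784367 203.5296496 ] 742 board [0.60429352 0.17429011 0.027     ]
(224.594482421875, 203.63558959960938) (28.358720779418945, 36.06684112548828)
[[0.5661 0.2227]
 [0.6623 0.1992]
 [0.6422 0.1239]
 [0.5464 0.148 ]] [0.60399835 0.17347825 0.027     ]
jaw 204 [0.5881542  0.22906478] 167.44644077423453
jaw 217 [0.56341029 0.12102513] 167.57061998232987
```

View pics/crop.png

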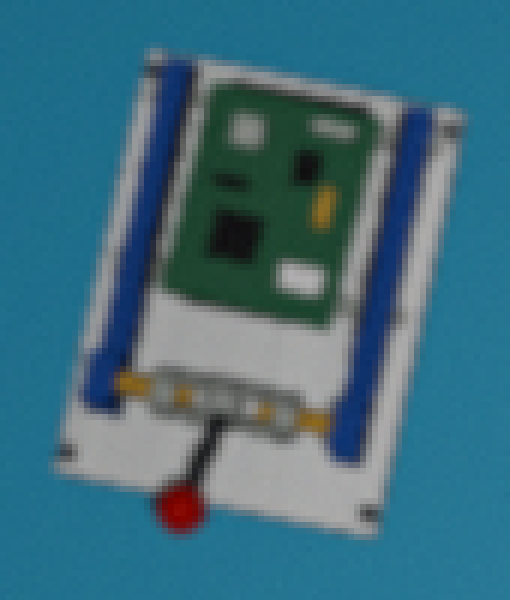

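The crop confirms the green board with black and silver chips, the sleeve, and the red ball leaning away from the board. The numbers are consistent: the knob is at (0.463, 0.202, 0.106), 80.6 mm from the derived axis point (0.512, 0.1945, 0.042), which puts the joint at about 0.33. The board direction has azimuth -12.5°. I'll turn the tool so its x points along the board, go round by way of (0.45, -0.2), then pinch and follow the arc.

>>> jog_arm(
  steps="0 0 0 0 0 0.104; 0 0 0 0 0 0.104; 0 0 0 0 0 0.104; 0.44 -0.85 0 0 0 0; 0.44 -0.85 0 0 0 0",
  fingers=60,
  newtons=30,
)

```text
time: 1.02
tcp_pos: [0.2284, -0.4653, 0.2452]
eef_rot: [-3.122, 0.346, -0.001]
contact_force: [0.9, -0.3, 0.2]
opening: 0.703
finger_force: 0.0
```

>>> jog_arm(
  steps="0.44 -0.85 0 0 0 0; 0.44 -0.85 0 0 0 0; 0.44 -0.85 0 0 0 0; 0.44 -0.85 0 0 0 0; 0.44 -0.85 0 0 0 0",
)

```text
time: 1.65
tcp_pos: [0.4132, -0.244, 0.2456]
eef_rot: [3.122, -0.342, 0.001]
contact_force: [0.4, -0.7, 0.3]
opening: 0.704
finger_force: 0.0
```

>>> jog_arm(
  steps="-0.1 -0.93 0 0 0 0; -0.1 -0.93 0 0 0 0; -0.1 -0.93 0 0 0 0; -0.1 -0.93 0 0 0 0; -0.1 -0.93 0 0 0 0",
)

```text
time: 2.28
tcp_pos: [0.4434, 0.0353, 0.2457]
eef_rot: [-3.123, 0.342, -0.002]
contact_force: [1.6, -0.3, 0.8]
opening: 0.703
finger_force: 0.0
```

>>> jog_arm(
  steps="-0.1 -0.93 0 0 0 0; -0.1 -0.93 0 0 0 0; -0.1 -0.93 0 0 0 0; 0 0 0 0 0 0",
)

```text
time: 2.78
tcp_pos: [0.4623, 0.2046, 0.2454]
eef_rot: [-3.122, 0.334, -0.001]
contact_force: [-0.2, -0.2, 0.7]
opening: 0.705
finger_force: 0.0
```

```bash
cat >> h.py <<'E'
def wrist(env,name,zs,c=None):
    s=env.observe(); im=env.camera("wrist"); cv2.imwrite(name,im[...,::-1]); k=env.calibration("wrist"); M=np.array(k["mount"])
    R=cv2.Rodrigues(np.array(s["eef_rot"]))[0]; p=np.array(s["tcp_pos"]); m=red(*[im[...,i].astype(int) for i in range(3)]).astype(np.uint8)
    n,_,st,ce=cv2.connectedComponentsWithStats(m)
    print("axes",np.round(R,3).tolist(),p,s["joint_pos"])
    for i in range(1,n):
        if st[i,4]<60: continue
        o=R@M[:3,3]+p; d=R@M[:3,:3]@np.linalg.inv(k["K"])@np.array([*ce[i],1.])
        for z in zs:
            X=o+d*(z-o[2])/d[2]; print(ce[i],st[i],"z",z,X,"tool delta",R.T@(X-p), "width mm",1e3*st[i,2]/np.array(k["K"])[0,0]*(M[:3,:3].T@(R.T@(X-p)-M[:3,3]))[2])
E
python3 - <<'E'
from h import *
from cell import env
wrist(env,"pics/w1.png",(.1,.106,.11))
E
```

```text
axes [[0.977, -0.211, 0.001], [-0.211, -0.977, 0.002], [0.001, -0.002, -1.0]] [0.46234891 0.20457693 0.24536953] [3.32192388e-01 2.09175137e-01 1.64692946e+00 1.20572500e-03
 1.28404352e+00 2.11557415e+00]
```

View pics/w1.png

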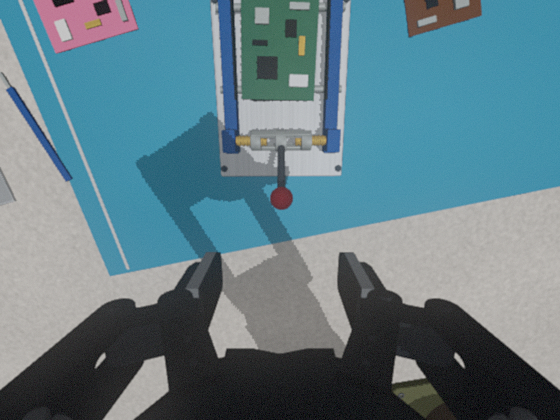

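The wrist view shows the ball at (282,198), in the gripper's shadow, with the bar and jaws parallel to the tool's x axis, so the tool is aligned. The sleeve is centred at (281,141).

Run:
```python
from h import *
from cell import env
import h
h.red=lambda r,g,b:(r>70)&(g<45)&(b<45)&(r>2.2*g)
wrist(env,"pics/w2.png",(.1,.106,.11))
k=env.calibration("wrist");M=np.array(k["mount"]);s=env.observe();R=cv2.Rodrigues(np.array(s["eef_rot"]))[0]
d=R@M[:3,:3]@np.linalg.inv(k["K"])@np.array([281,141,1.]);o=R@M[:3,3]+s["tcp_pos"];print("sleeve",o+d*(.05-o[2])/d[2])
```

```text
axes [[0.977, -0.213, -0.0], [-0.213, -0.977, -0.0], [0.0, 0.0, -1.0]] [0.4617888  0.20241096 0.24518242] [ 3.29452977e-01  2.08226932e-01  1.64872747e+00 -2.19587455e-04
  1.28476355e+00  2.11475020e+00]
sleeve [0.51332345 0.18847757 0.05      ]
```

Run:
```python
from h import *
from cell import env
im=cv2.imread("pics/w2.png")[...,::-1].astype(int); print(im[198,276:289:3].tolist())
m=(im[...,0]>2*im[...,1])&(im[...,0]>45); m[:180]=0;m[:,:265]=0;m[:,300:]=0;m[215:]=0
ys,xs=np.nonzero(m);c=xs.mean(),ys.mean();print(c,len(xs),np.ptp(xs))
k=env.calibration("wrist");M=np.array(k["mount"]);s=env.observe();R=cv2.Rodrigues(np.array(s["eef_rot"]))[0]
d=R@M[:3,:3]@np.linalg.inv(k["K"])@np.array([*c,1.]);o=R@M[:3,3]+s["tcp_pos"]
for z in(.1,.106,.112):
    X=o+d*(z-o[2])/d[2];print(X,R.T@(X-s["tcp_pos"]))
```

```text
[[116, 57, 64], [115, 46, 53], [112, 56, 58], [110, 52, 62], [104, 54, 63]]
(np.float64(277.1392405063291), np.float64(197.77215189873417)) 158 18
[0.46511068 0.20315109 0.1       ] [ 0.00311505 -0.00293268  0.14509712]
[0.46658986 0.20278032 0.106     ] [ 0.00463722 -0.00288205  0.13909662]
[0.46806904 0.20240955 0.112     ] [ 0.00615938 -0.00283142  0.13309613]
```

The wrist camera agrees with the triangulation to within 3 mm. I'll descend so the grasp point is at ball height (TCP z about 0.101) and pinch.

>>> jog_arm(
  steps="0.05 -0.03 0.8 0 0 0; 0 0 0.8 0 0 0; 0 0 0.5 0 0 0; 0 0 0.3 0 0 0; 0 0 0 0 0 0",
  fingers=50,
)

```text
time: 3.5
tcp_pos: [0.4639, 0.1998, 0.1001]
eef_rot: [3.121, -0.345, -0.006]
contact_force: [0.2, -0.0, -0.7]
opening: 0.585
finger_force: 0.0
```

>>> jog_arm(
  steps="0 0 0 0 0 0; 0 0 0 0 0 0; 0 0 0 0 0 0; 0 0 0 0 0 0; 0 0 0 0 0 0",
  fingers=10,
)

```text
time: 4.12
tcp_pos: [0.4653, 0.2026, 0.1018]
eef_rot: [-3.122, 0.342, -0.001]
contact_force: [-1.4, 3.9, 4.5]
opening: 0.235
finger_force: 29.4
```

Run:
```python
from cell import env
import cv2
s=env.observe();print(s["tcp_pos"],s["contact_force"],s["opening"]*85,s["finger_force"])
cv2.imwrite("pics/w3.png",env.camera("wrist")[...,::-1])
```

```text
[0.4652897  0.20255082 0.10177829] [-1.39614352  3.90437203  4.52377974] 19.965844024908538 29.380274713039398
```

View pics/w3.png

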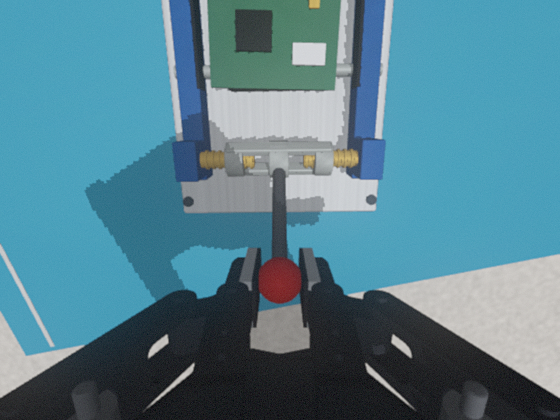

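The ball at (280,281) is centred between the pads, with the opening at 20 mm and a 29 N grip. Now I'll follow the 80 mm arc, from bar angle -0.66 to +1.0 from upright.

>>> jog_arm(
  steps="0.185 0 -0.12 0 0 0; 0.203 0 -0.089 0 0 0; 0.215 0 -0.053 0 0 0; 0.22 0 -0.017 0 0 0; 0.22 0 0.019 0 0 0",
)

```text
time: 4.8
tcp_pos: [0.5267, 0.1895, 0.1173]
eef_rot: [-3.121, 0.342, -0.0]
contact_force: [-0.8, 6.3, 0.8]
opening: 0.232
finger_force: 31.0
```

>>> jog_arm(
  steps="0.215 0 0.056 0 0 0; 0.201 0 0.091 0 0 0; 0.184 0 0.121 0 0 0; 0.163 0 0.151 0 0 0; 0.133 0 0.176 0 0 0",
)

```text
time: 5.42
tcp_pos: [0.582, 0.1779, 0.0823]
eef_rot: [-3.12, 0.342, -0.009]
contact_force: [1.9, 5.8, 2.6]
opening: 0.23
finger_force: 33.8
```

>>> jog_arm(
  steps="0.05 0 0.08 0 0 0; 0 0 0 0 0 0; 0 0 0 0 0 0",
)

```text
time: 5.8
tcp_pos: [0.5848, 0.1773, 0.0772]
eef_rot: [-3.12, 0.342, -0.009]
contact_force: [3.4, 5.7, 2.2]
opening: 0.234
finger_force: 34.0
```

Run:
```python
from cell import env
import cv2
cv2.imwrite("pics/w4.png",env.camera("wrist")[...,::-1])
```

```text
(no output)
```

View pics/w4.png

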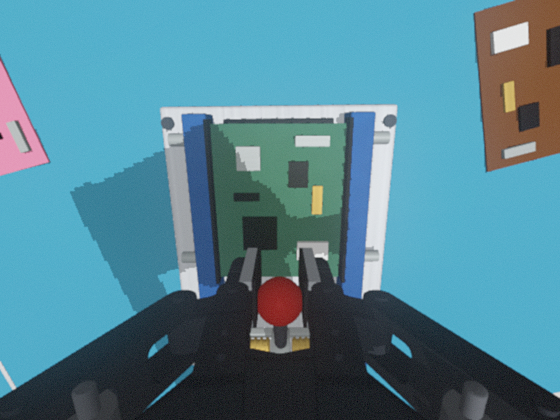

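The ball at (280,300) is close to its end position and the jaws are near the board's edges. The force hasn't risen, so I'll push further along the tangent until the stop is felt.

>>> jog_arm(
  steps="0.027 0 0.042 0 0 0; 0.027 0 0.042 0 0 0; 0 0 0 0 0 0",
)

```text
time: 6.22
tcp_pos: [0.5868, 0.177, 0.0731]
eef_rot: [-3.12, 0.342, -0.006]
contact_force: [-0.2, 5.8, 9.6]
opening: 0.233
finger_force: 34.8
```

>>> jog_arm(
  steps="0.03 0 0.03 0 0 0; 0 0 0 0 0 0",
)

```text
time: 6.48
tcp_pos: [0.587, 0.1769, 0.0726]
eef_rot: [-3.12, 0.342, -0.002]
contact_force: [-6.1, 6.2, 20.8]
opening: 0.229
finger_force: 35.6
```

The TCP stalled and the force rose 11 N along the tangent, so that is the stop. Releasing, retreating upward and checking.

>>> jog_arm(
  steps="0 0 0 0 0 0; 0 0 0 0 0 0; 0 0 0 0 0 0",
  fingers=40,
)

```text
time: 6.85
tcp_pos: [0.5861, 0.1744, 0.0687]
eef_rot: [3.122, -0.342, -0.002]
contact_force: [-0.4, -0.5, 0.4]
opening: 0.467
finger_force: 0.0
```

>>> jog_arm(
  steps="0 0 -0.4 0 0 0; 0 0 -0.6 0 0 0; -0.3 0 -0.6 0 0 0; -0.6 0 0 0 0 0; 0 0 0 0 0 0",
)

```text
time: 7.48
tcp_pos: [0.5309, 0.1865, 0.1654]
eef_rot: [3.122, -0.341, -0.004]
contact_force: [-0.2, 0.4, -0.3]
opening: 0.467
finger_force: 0.0
```

Run:
```python
from h import *
from cell import env
im=env.camera("wrist");cv2.imwrite("pics/w5.png",im[...,::-1])
s=env.observe();print(s["time"],s["tcp_pos"],s["contact_force"])
a,na,_=blob(env.camera("scene"),red,(352,225),45);print(a,na)
im=env.camera("top");b,nb,_=blob(im,red,(220,215),30);print(b,nb)
if na and nb: print(tri(a,b))
```

```text
7.525 [0.53273748 0.1864272  0.1653565 ] [ 0.4794223  -0.31788399  0.14217318]
[356.3  224.54] 50
[nan nan] 0h.py:10: RuntimeWarning: Mean of empty slice.
  return np.array([xs[k].mean(),ys[k].mean()]),k.sum(),np.c_[xs[k],ys[k]]
  ret = ret.dtype.type(ret / rcount)
```

View pics/w5.png

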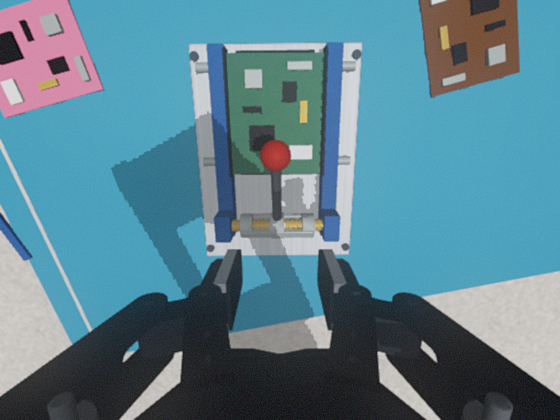

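The wrist view shows the board flat between the jaws, which touch both edges. The ball at (275,155) leans over the board and the sleeve is at (278,225). I'll check the final angle from the wrist and scene rays.

Run:
```python
from h import *
from cell import env
k=env.calibration("wrist");M=np.array(k["mount"]);s=env.observe();R=cv2.Rodrigues(np.array(s["eef_rot"]))[0];p=np.array(s["tcp_pos"])
im=cv2.imread("pics/w5.png")[...,::-1];b,n,_=blob(im,lambda r,g,b:(r>90)&(r>2*g)&(r>2*b),(275,155),20);print(b,n,p)
T=np.eye(4);T[:3,:3]=R;T[:3,3]=p;W=np.linalg.inv(T@M)
X=cv2.triangulatePoints(P("scene"),np.array(k["K"])@W[:3],np.array([356.3,224.54]),b).ravel();X=X[:3]/X[3]
o=(T@M)[:3,3];d=(T@M)[:3,:3]@np.linalg.inv(k["K"])@np.array([278,225,1.]);S=o+d*(.052-o[2])/d[2]
for A in(S[:2],np.array([.512,.1945])):
    u=(X[:2]-A)@[.976,-.216];print(X,A,u,np.hypot(u,X[2]-.042),"joint",1+np.arctan2(u,X[2]-.042))
```

```text
[274.92503536 155.15275813] 707 [0.53446341 0.18643758 0.16522259]
[0.58538844 0.17927348 0.09287211] [0.52193826 0.19122329] 0.06450853235390512 0.08215426211513721 joint 1.90303880605637
[0.58538844 0.17927348 0.09287211] [0.512  0.1945] 0.07491604315212562 0.09055598024867818 joint 1.9742661429329469
```

The estimate is 1.90–1.97, which isn't decisive. As a check I'll press the ball down with closed fingertips. At the stop its top should be at z≈0.096 and firm.

>>> jog_arm(
  steps="0.4 -0.03 0 0 0 0; 0.4 -0.02 0 0 0 0; 0 0 0 0 0 0; 0 0 0.4 0 0 0; 0 0 0.4 0 0 0",
  fingers=0,
)

```text
time: 8.25
tcp_pos: [0.581, 0.1791, 0.1168]
eef_rot: [3.123, -0.343, -0.001]
contact_force: [0.8, 0.6, 0.4]
opening: 0.003
finger_force: 0.0
```

>>> jog_arm(
  steps="0 0 0.05 0 0 0; 0 0 0 0 0 0",
)

```text
time: 8.5
tcp_pos: [0.5812, 0.1792, 0.1146]
eef_rot: [3.123, -0.342, -0.001]
contact_force: [-0.1, -0.2, 0.4]
opening: -0.002
finger_force: 0.0
```

>>> jog_arm(
  steps="0 0 0.05 0 0 0; 0 0 0 0 0 0",
)

```text
time: 8.75
tcp_pos: [0.5818, 0.1793, 0.1122]
eef_rot: [-3.123, 0.342, -0.002]
contact_force: [-0.2, -0.1, 0.5]
opening: 0.003
finger_force: 0.0
```

>>> jog_arm(
  steps="0 0 0.05 0 0 0; 0 0 0 0 0 0",
)

```text
time: 9.0
tcp_pos: [0.5822, 0.1794, 0.1099]
eef_rot: [-3.122, 0.342, -0.003]
contact_force: [-1.3, -0.0, 5.8]
opening: 0.003
finger_force: 2.7
```

>>> jog_arm(
  steps="0 0 0.05 0 0 0; 0 0 0 0 0 0",
)

```text
time: 9.25
tcp_pos: [0.5824, 0.1794, 0.1092]
eef_rot: [-3.122, 0.342, -0.006]
contact_force: [-4.4, -0.6, 20.4]
opening: -0.002
finger_force: 9.6
```

>>> jog_arm(
  steps="0 0 0.05 0 0 0; 0 0 0 0 0 0",
)

```text
time: 9.5
tcp_pos: [0.5827, 0.1794, 0.1087]
eef_rot: [-3.121, 0.342, -0.008]
contact_force: [-7.0, -2.2, 33.1]
opening: -0.003
finger_force: 16.6
```

Contact came at a tip height of 0.096, exactly where the stop should be, and it held firm at 33 N. Backing off and taking a last look.

>>> jog_arm(
  steps="0 0 -0.5 0 0 0; -0.5 0 -0.8 0 0 0; -0.9 0 -0.3 0 0 0; 0 0 0 0 0 0; 0 0 0 0 0 0",
)

```text
time: 10.12
tcp_pos: [0.4997, 0.1975, 0.199]
eef_rot: [-3.123, 0.341, -0.002]
contact_force: [0.1, -0.3, -0.0]
opening: -0.004
finger_force: 0.0
```

Run:
```python
from cell import env
import cv2,numpy as np
a=env.camera("wrist")
b=cv2.resize(env.camera("scene")[150:290,130:410],(560,280))
cv2.imwrite("pics/f.png",cv2.resize(np.vstack([a[:300],b]),(560,580))[...,::-1])
```

```text
(no output)
```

View pics/f.png

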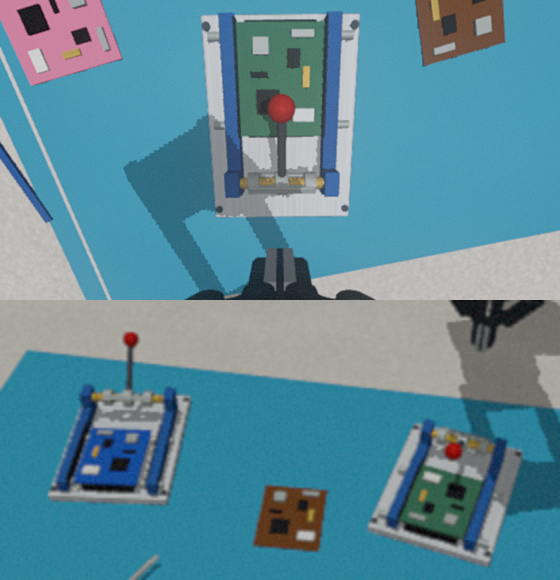

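The board is flat with the jaws home on both edges, the ball at (281,108) leans over it, and the spare holder's bar at (130,340) is unchanged.

```bash
python3 -c "
from cell import env
print(env.sign_off())"
```

```text
the job is handed in; nothing more can be done
None
```

The green board is clamped: its bar is at the stop (it held firm at 33 N), the jaws are home, the board lies flat, the blue board's holder was not touched, and the job was handed in after about 10 s of the 32 s.

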